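# Close up an injector rack with its cam-locked bar

## Task

Stand every tipped fuel injector upright in the lane of the black rack, beside the one already standing. Then lay the loose aluminium bar flat on the rack, squared into its corner (long side against the ends of the lane's two end walls, bolt through the slot of the end fence), and turn the cam disc half a turn counter-clockwise so that its hook draws the bolt in and holds the bar tight against the fence. Everything must end upright, shut in the lane and let go, with the other things on the bench left where they were.

Things in the scene. Friction and masses are not known exactly. Their poses are not given: they have to be found in the camera images.
- rack: fixed black plate, 180 mm in x, 530 in y, top at z = 12. Origin: on the bench under the plate (y -270 to 260); x points away from the robot, y left along the lane. All rack numbers are mm in this frame. It carries the lane, an end fence and a cam. With the bar home, the bar's origin is at x -20, y -52, z 12, axes parallel to the rack's.
- lane (a point): middle of the lane's floor, at x 35, y -62, z 12 of the rack. The lane: x 0 to 70, y -250 to 126, with a back wall (x 70 to 80) and two end walls (x 0 to 80; y -260 to -250 and 126 to 138), all 25 high above the plate, open towards the robot. Injectors start about 88 apart. The bar closes the open side: its long side goes against the end walls' front ends at x = 0.
- fence (a point): middle of the end fence's face (x -20, y 152, z 27 of the rack), against which the bar's bolt end comes. The fence: y 152 to 164, 30 high, two cheeks x -75 to -34 and x -6 to 20, the 28 mm slot between them open at the top. A sprung 7 mm pin stands 9 mm out of the front cheek and pushes the bar back, 2 N at first touch, 5 N when pressed flush.
- bar: loose aluminium bar 40 (x) by 408 (y) by 30 mm high, 0.44 to 0.69 kg. Origin: centre of its underside; y points to the bolt end. A 12 mm foot at the bolt end reaches x -50. From the +y end a steel bolt, 7 mm thick, 16.5 mm above the underside, ends in an upright round head (16 mm across, 26 high), its axis 248 mm from the origin. Starts right of the rack, bolt end away from the robot.
- bar_grip (a point): point in the bar's black upright grip post (24 mm in x, 20 mm in y, 30 to 85 mm above the bar's underside), at the bar's middle, 70 mm above its underside; axes as the bar's
- cam (a joint): turn of the cam, rad: 0 to 0.2 at the start (open: the hook's mouth faces the fence and lets the bolt's head in), grows counter-clockwise seen from above, stop at 3.16. From about 0.7 to 2.6 the hook draws in the head of a bar up to 12 mm off the fence, then holds it. Needs 0.06 N m empty, up to 0.3 N m drawing; stays where it is left.
- cam_grip (a point): point on the cam's vertical axis (x -20, y 210 of the rack) at mid-wing, 72 mm above the bench. The black wing grip is 12 mm thick, 74 long, 34 high (52 to 86 mm above the bench), on a 60 mm steel disc; its length is along this point's y, which turns with the cam (the rack's y at 0 rad). The hook's arc under the disc reaches 44 mm from the axis.
- inj1: fuel injector, 108 mm tall, in its packing: square steel foot 44 x 44 x 14 mm, green round body 36 mm across 14 to 82 mm up, round white cap 44 mm across 82 to 108 mm up; 0.16 to 0.25 kg, bottom-heavy (centre of mass about 24 mm up). Origin: centre of the foot's underside; z points from foot to cap. It starts tipped over, lying level across the lane, cap away from the robot; it may be absent.
- inj2: fuel injector, 108 mm tall, in its packing: square steel foot 44 x 44 x 14 mm, green round body 36 mm across 14 to 82 mm up, round white cap 44 mm across 82 to 108 mm up; 0.16 to 0.25 kg, bottom-heavy (centre of mass about 24 mm up). Origin: centre of the foot's underside; z points from foot to cap. It starts tipped over, lying level across the lane, cap away from the robot; it may be absent.
- inj3: fuel injector, 108 mm tall, in its packing: square steel foot 44 x 44 x 14 mm, green round body 36 mm across 14 to 82 mm up, round white cap 44 mm across 82 to 108 mm up; 0.16 to 0.25 kg, bottom-heavy (centre of mass about 24 mm up). Origin: centre of the foot's underside; z points from foot to cap. It starts tipped over, lying level across the lane, cap away from the robot; it may be absent.
- inj4: fuel injector, 108 mm tall, in its packing: square steel foot 44 x 44 x 14 mm, green round body 36 mm across 14 to 82 mm up, round white cap 44 mm across 82 to 108 mm up; 0.16 to 0.25 kg, bottom-heavy (centre of mass about 24 mm up). Origin: centre of the foot's underside; z points from foot to cap. It starts standing in the lane.
- tape: roll of packing tape, 96 mm across, 45 high; a bystander, not to be moved. Origin: centre of its underside
- driver: screwdriver; a bystander, not to be moved. Origin: on its axis
- carton: small cardboard carton 100 x 70 x 50 mm; a bystander, not to be moved. Origin: centre of its underside
- oilcan: grey bottle 60 mm across, 130 high; a bystander, not to be moved. Origin: centre of its underside
- cup: white cup 70 mm across, 60 high; a bystander, not to be moved. Origin: centre of its underside
- coupling: steel coupling ring 56 mm across, 30 high; a bystander, not to be moved. Origin: centre of its underside
- caliper_case: flat black case 90 x 200 x 25 mm; a bystander, not to be moved. Origin: centre of its underside

How it is judged:
On the way, in this order (a step that is already met when the one before it is completed fails the run):
1. every injector stands upright in the lane, let go (angle between each of inj1, inj2, inj3, inj4's own z axis and vertical below 0.15 rad and x of inj1 in the frame of rack between 0.008 and 0.062 m and y of inj1 in the frame of rack between -0.24 and 0.116 m and z of each of inj1, inj2, inj3, inj4 in the frame of rack below 0.02 m and x of inj2 in the frame of rack between 0.008 and 0.062 m and y of inj2 in the frame of rack between -0.24 and 0.116 m and x of inj3 in the frame of rack between 0.008 and 0.062 m and y of inj3 in the frame of rack between -0.24 and 0.116 m and x of inj4 in the frame of rack between 0.008 and 0.062 m and y of inj4 in the frame of rack between -0.24 and 0.116 m and contact force between the fingers and inj1 below 0.2 N and contact force between the fingers and inj2 below 0.2 N and contact force between the fingers and inj3 below 0.2 N and contact force between the fingers and inj4 below 0.2 N), for 0.3 s.
2. the bar lies squared in the corner: against the lane's end walls and within 15 mm of the end fence, bolt through the slot, cam still open (below 0.5 rad) (x of bar in the frame of rack between -0.025 and -0.016 m and angle between the y axis of bar and the y axis of rack, either way round below 0.04 rad and z of bar in the frame of rack below 0.017 m and y of bar in the frame of rack above -0.067 m and value of joint cam below 0.5 rad), for 0.2 s.
3. the cam is turned half a turn (past 2.95 rad) and the bar is drawn to within 2.5 mm of the end fence (x of bar in the frame of rack between -0.025 and -0.016 m and angle between the y axis of bar and the y axis of rack, either way round below 0.04 rad and z of bar in the frame of rack below 0.017 m and y of bar in the frame of rack above -0.0545 m and value of joint cam above 2.95 rad), for 0.2 s.
At the end, for the whole second after the job is handed in: Every injector stands within 0.15 rad of upright, with its foot on the plate inside the lane; the bar lies flat and parallel to the rack (0.04 rad), its side within 5 mm of the end walls and its end within 2.5 mm of the end fence; the cam is past 2.95 rad; all at rest (all of step 3 and angle between each of inj1, inj2, inj3, inj4's own z axis and vertical below 0.15 rad and x of inj1 in the frame of rack between 0.008 and 0.062 m and y of inj1 in the frame of rack between -0.24 and 0.116 m and z of each of inj1, inj2, inj3, inj4 in the frame of rack below 0.02 m and x of inj2 in the frame of rack between 0.008 and 0.062 m and y of inj2 in the frame of rack between -0.24 and 0.116 m and x of inj3 in the frame of rack between 0.008 and 0.062 m and y of inj3 in the frame of rack between -0.24 and 0.116 m and x of inj4 in the frame of rack between 0.008 and 0.062 m and y of inj4 in the frame of rack between -0.24 and 0.116 m and linear speed of each of inj1, inj2, inj3, inj4, bar below 0.02 m/s); the robot touches nothing.
It fails at once if a bystander was moved by more than 40 mm (distance of any of tape, driver, carton, oilcan, cup, coupling, caliper_case from where it was at the start of the episode above 0.04 m).
It fails at once if an injector or the bar fell off the bench (height (world z) of any of inj1, inj2, inj3, inj4, bar below -0.05 m).
Of inj1, inj2, inj3 only 2 to 3 are there at a start; the rules pass over those that are not, and their reading is None.
At some moment in a run one of inj1, inj2, inj3 may be knocked a few centimetres aside while the robot is not near it.
Once in a run the grip may slacken for a moment while it holds something.
It also fails if it takes over 210 s, if anything falls off the work surface, if the arm or the gripper's body presses on something with over 40 N, if the wrist force passes 120 N, or if a joint passes its speed limit or range.

## Robot

A 7-joint arm with a two-finger parallel gripper is mounted at the origin on the work surface. World frame = base frame: x ahead of the robot, y to its left, z up, the work surface at z = 0. Lengths are in m, angles in rad, forces in N, time in s.
With the tool pointing down it reaches from about 0.4 to 0.875 m from the base axis. Payload 6.5 kg.
Tool frame: the origin (TCP) lies at the centre of the arm's flange, where the gripper is bolted on; the fingertips stand manip.tip_extent ahead of it and the grasp point (between the pads) lies 155 mm ahead of it (manip.tip_extent is the distance from the TCP to the fingertips, in m); z points along the fingers, y is the line along which they close (so a half turn about z gives the same grasp; the last joint's range is limited). The gripper opens to 85 mm and grips with 20 to 120 N. Pads are 22 mm wide; open, the fingers measure 114 mm over their backs; the gripper's body (76 mm by 85 mm) begins 54 mm behind the grasp point. The pads swing forward as they close: fully open they stand 13 mm farther back than shut.
Start: joints at [-1.18, 0.536, -0.004, 1.538, 0.003, 1.067, -0.071], TCP at [0.287, 0.583, 0.405] pointing down, gripper open.
Joint ranges: [-2.7, 2.7], [-0.37, 2.16], [-1.27, 1.26], [0.24, 2.4], [-1.31, 4.45], [0.19, 1.91], [-2.76, 2.76]. Speed limits (rad/s): [2.39, 2.39, 3.14, 3.14, 3.14, 3.14, 3.14].

## Interface

Orientations are given as a unit quaternion [w, x, y, z].
In Python, from plant import manip, viewer, order, spotter gives the robot as it stands. Calls block until the motion is done:
- manip.move_to(position, orientation): joint-space move of the TCP to a pose.
- manip.move_straight(position, rotation=None, rate=0.15): straight line of the TCP; rotation=None keeps the orientation; rate is the mean speed in m/s.
- manip.goto_joints(angles): joint-space move.
- manip.move_gripper(opening): finger opening in m; the grip force is fixed at half the most; returns when the fingers have stopped.
- manip.wait(seconds).
- manip.solve_ik(position, orientation): joint angles nearest the present ones, or None.
- viewer.capture(name): name is "scene" or "top" or "wrist"; returns (picture, depth): 400x640x3 uint8, red, green, blue; 400x640 float32, m along the optical axis (not along the pixel's ray), 0 where there is no reading.
- viewer.calibration(name): a dict with "fx", "fy", "cx", "cy" (pixels), "k1" (the pictures are not rectified: a ray, as slopes to the right and down, at radius r is drawn at 1 + k1 r^2 times it, then the intrinsics apply), "R" (3x3) and "t" (3): a world point X has camera coordinates R X + t; the wrist camera has in their place "T_tool_cam" (4x4, takes a point from camera to tool coordinates, whose origin is the TCP and whose axes are the flange's). Camera axes: x right, y down, z forward; pixel columns grow to the right and rows downward; lengths in m; the calibration is good to about 2 mm. A picture is of the moment at which its call begins: read the wrist's pose just before it. calibration takes no time and is no camera call.
A pose or a line that the arm cannot do raises manip.Unreachable and nothing moves.
- order.job_done(): hands the job in; it is judged then, once.
Trained networks look in the newest picture that a camera, given by its name, has taken for a name from the list of things; names that differ only in an ending like _2 or _b are one class to them, and where a whole thing is asked for, a point or a joint stands for the part that bears it (a point fixed in the world has none). Each returns a list of dicts, best first, with "score" (0 to 1); they miss things now and then, are a little off and sometimes report something else, mostly with a low value. They report only what shows in the picture. A call takes as long as a camera call.
- spotter.masks_of(label, camera): "region" (400x640 bool, what is visible of it) and "extent" ([centre column, centre row, width, height] in pixels, round what is visible of it).
Readings, each from a call of its own:
- manip.get_t(): time.
- manip.get_joint_pos(): joint angles.
- manip.get_qvel(): joint speeds.
- manip.get_joint_efforts(): joint torques, N m.
- manip.get_tcp_pos(): TCP position.
- manip.get_ee_rot(): TCP orientation.
- manip.get_ft_force(): force on the tool from outside, world axes, zero at the start.
- manip.get_torque(): the same for the moment, N m.
- manip.get_opening(): finger opening in m.
- manip.get_finger_force(): force on a finger pad.
Only numpy, scipy, OpenCV 4.12 (cv2) and the standard library are available. Lean on these libraries where they do the work, as an engineer would, in place of code of your own. Each camera call takes 0.05 s, during which the arm holds its last target. There are 200 camera calls.

## Working session

There is one attempt and no reset: what is moved stays moved. The work goes in short steps, each a Python script; the robot and the scene stay as the last script left them, time stands still between calls to the robot, and variables do not carry over. Pictures are saved under pics/ and viewed, at most 17 in all, crops included, and the job is handed in when it is done.

```bash
ls; mkdir -p pics; cat > h.py <<'E'
import numpy as np, cv2
from plant import manip, viewer, order, spotter
from scipy.spatial.transform import Rotation as Rn
def R2q(R):
    q=Rn.from_matrix(R).as_quat(); return [float(q[3]),float(q[0]),float(q[1]),float(q[2])]
def q2R(q): return Rn.from_quat([q[1],q[2],q[3],q[0]]).as_matrix()
def cam_pts(c,u,v,d):
    x=(np.asarray(u,float)-c['cx'])/c['fx']; y=(np.asarray(v,float)-c['cy'])/c['fy']
    xd,yd=x.copy(),y.copy()
    for _ in range(8):
        s=1+c['k1']*(x*x+y*y); x,y=xd/s,yd/s
    return np.stack([x*d,y*d,d+0*x],-1)
def shot(name):
    """picture, depth, HxWx3 world cloud (nan where no depth)"""
    p=manip.get_tcp_pos(); q=manip.get_ee_rot()
    im,d=viewer.capture(name); c=viewer.calibration(name)
    v,u=np.mgrid[0:400,0:640]; P=cam_pts(c,u,v,d.astype(float))
    if name=='wrist':
        T=np.array(c['T_tool_cam']); P=P@T[:3,:3].T+T[:3,3]; W=P@q2R(q).T+np.array(p)
    else: W=(P-np.array(c['t']))@np.array(c['R'])
    W[d<=0]=np.nan
    return im,d,W
def save(n,im): cv2.imwrite('pics/'+n+'.png',im[:,:,::-1])
E
python3 - <<'E'
from h import *
print(manip.tip_extent,manip.get_ee_rot(),manip.get_tcp_pos())
for n in ['top','scene']:
    im,d,W=shot(n); save(n,im); np.save(n+'W.npy',W)
    for l in ['rack','bar','cam','inj1','inj4','tape','driver','carton','oilcan','cup','coupling','caliper_case']:
        for m in spotter.masks_of(l,n)[:5]:
            P=W[m['region']]; P=P[~np.isnan(P[:,0])]
            print(n,l,round(m['score'],2),[int(a) for a in m['extent']],np.round(np.median(P,0),3) if len(P) else None)
E
```

```text
pics
plant.py
0.1734 [-1.45676310e-04  2.26356075e-01  9.74044226e-01 -8.67442045e-04] [0.28653212 0.58308755 0.40378658]
top rack 0.61 [334, 205, 196, 91] [0.475 0.044 0.011]
top rack 0.49 [253, 222, 36, 25] [0.44  0.218 0.052]
top bar 0.83 [466, 189, 58, 165] [ 0.503 -0.363  0.028]
top cam 0.63 [253, 223, 33, 21] [0.44  0.219 0.052]
top cam 0.29 [334, 205, 196, 86] [0.476 0.039 0.011]
top inj1 0.96 [337, 200, 23, 45] [0.497 0.001 0.05 ]
top inj1 0.86 [403, 192, 22, 41] [ 0.523 -0.173  0.049]
top inj1 0.69 [303, 191, 19, 23] [0.516 0.087 0.118]
top inj1 0.61 [371, 193, 25, 40] [ 0.512 -0.09   0.049]
top inj4 0.96 [337, 200, 23, 45] [0.497 0.001 0.05 ]
top inj4 0.86 [403, 192, 22, 41] [ 0.523 -0.173  0.049]
top inj4 0.69 [303, 191, 19, 23] [0.516 0.087 0.118]
top inj4 0.61 [371, 193, 25, 40] [ 0.512 -0.09   0.049]
top tape 0.65 [404, 121, 34, 35] [ 0.714 -0.196  0.04 ]
top driver 0.37 [467, 189, 55, 161] [ 0.501 -0.363  0.028]
top carton 0.62 [219, 288, 37, 46] [0.269 0.325 0.048]
top oilcan 0.97 [159, 186, 32, 20] [0.541 0.473 0.084]
top oilcan 0.42 [334, 207, 194, 86] [0.476 0.043 
[... 965 characters left out ...]
ne inj4 0.62 [252, 231, 31, 46] [ 0.516 -0.097  0.05 ]
scene inj4 0.62 [287, 218, 34, 44] [ 0.501 -0.005  0.049]
scene tape 0.89 [223, 308, 41, 22] [ 0.68  -0.197  0.035]
scene tape 0.69 [286, 220, 32, 42] [ 0.504 -0.005  0.05 ]
scene driver 0.71 [303, 297, 61, 11] [ 0.717 -0.021  0.022]
scene driver 0.7 [146, 271, 74, 123] [ 0.545 -0.36   0.03 ]
scene carton 0.56 [366, 141, 41, 38] [0.289 0.321 0.045]
scene oilcan 0.74 [465, 179, 28, 41] [0.561 0.473 0.069]
scene cup 0.61 [422, 160, 17, 30] [0.417 0.428 0.038]
scene coupling 0.73 [374, 260, 22, 28] [0.683 0.158 0.025]
scene coupling 0.21 [225, 308, 43, 29] [ 0.681 -0.199  0.037]
scene caliper_case 0.82 [458, 237, 88, 46] [0.696 0.364 0.024]
```

```bash
python3 - <<'E'
import cv2
a=cv2.imread('pics/top.png')[90:330,120:520]; cv2.imwrite('pics/topc.png',cv2.resize(a,(800,480),interpolation=cv2.INTER_CUBIC))
E
```

```text
(no output)
```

View pics/topc.png

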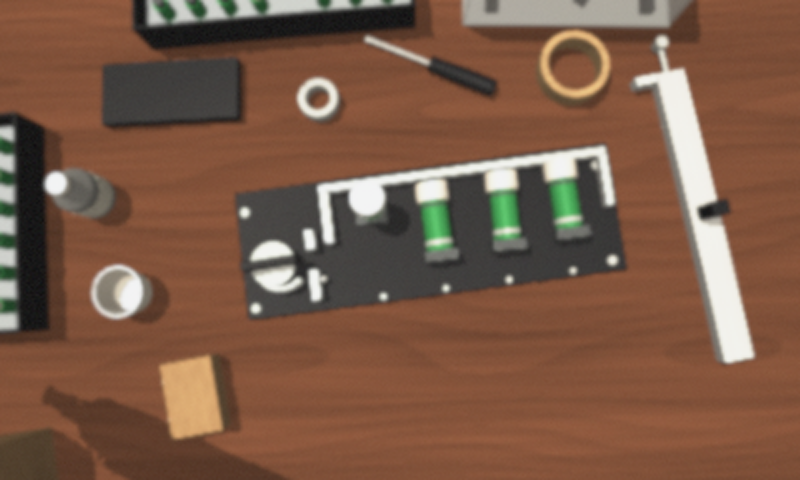

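View pics/scene.png

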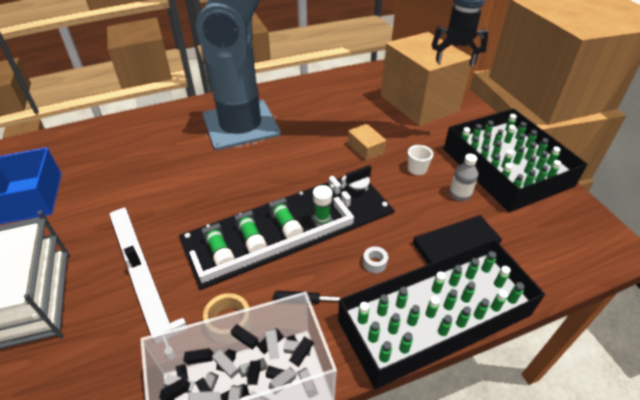

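The top crop shows the rack at about (235–625, 150–320). Three injectors lie at (437,220), (505,210) and (567,195), and one stands at (367,200). The cam is at (272,265) and the bar is on the right, with its bolt at (660,42). Next I'll take a wrist view over the rack and fit the rack pose.

```bash
cat >> h.py <<'E'
from scipy.optimize import minimize
RECTS=np.array([[70,80,-260,138],[0,80,-260,-250],[0,80,126,138],[-75,-34,152,164],[-6,20,152,164]])/1000.
def fit_rack(P,g):
    """P: Nx3 points on wall tops; g=(x,y,yaw) guess"""
    xy=P[:,:2]
    def f(p):
        c,s=np.cos(p[2]),np.sin(p[2]); q=(xy-p[:2])@np.array([[c,-s],[s,c]])
        dx=np.maximum(np.maximum(RECTS[:,0]-q[:,:1],q[:,:1]-RECTS[:,1]),0)
        dy=np.maximum(np.maximum(RECTS[:,2]-q[:,1:],q[:,1:]-RECTS[:,3]),0)
        d=np.hypot(dx,dy).min(1); return np.mean(np.minimum(d,.02)**2)*1e6
    best=None
    for i in range(12):
        r=minimize(f,np.array(g)+np.random.default_rng(i).normal(0,[.008,.008,.02]),method='Nelder-Mead',options=dict(xatol=1e-5,fatol=1e-5,maxiter=2000,initial_simplex=None))
        if best is None or r.fun<best.fun: best=r
    return best.x,best.fun
def wallpts(im,W,g):
    hsv=cv2.cvtColor(im,cv2.COLOR_RGB2HSV)
    m=(W[:,:,2]>.031)&(W[:,:,2]<.042)&(hsv[:,:,1]<70)&(hsv[:,:,2]>110)
    c,s=np.cos(g[2]),np.sin(g[2]); q=(W[:,:,:2]-np.array(g[:2]))@np.array([[c,-s],[s,c]])
    near=np.zeros(m.shape,bool)
    for a,b,e,h in RECTS: near|=(q[:,:,0]>a-.02)&(q[:,:,0]<b+.02)&(q[:,:,1]>e-.02)&(q[:,:,1]<h+.02)
    return W[m&near]
def Rdown(a,tilt=0):
    """tool down, closing line (tool y) at world yaw a; tilt>0 leans the fingers toward +normal(a-90deg)"""
    y=np.array([np.cos(a),np.sin(a),0]); n=np.array([np.sin(a),-np.cos(a),0])
    z=np.sin(tilt)*n+np.cos(tilt)*np.array([0,0,-1]); return np.column_stack([np.cross(y,z),y,z])
E
python3 - <<'E'
from h import *
W=np.load('topW.npy'); im=cv2.imread('pics/top.png')[:,:,::-1]
g=(.462,.01,.1)
for k in range(3):
    P=wallpts(np.ascontiguousarray(im),W,g); g,c=fit_rack(P,g); print('top',len(P),g,c)
th=g[2]
for a in (0,np.pi/2,-np.pi/2):
    R=Rdown(th+a); p=[.42,-.02,.6]
    j=manip.solve_ik(p,R2q(R)); print(a,j if j is None else np.round(j,2))
    if a==0 and j is not None:
        pass
manip.move_to([.42,-.02,.58],R2q(Rdown(th)))
im,d,W=shot('wrist'); save('w1',im); np.save('w1W.npy',W)
for k in range(3):
    P=wallpts(im,W,g); g,c=fit_rack(P,g); print('wrist',len(P),g,c)
print(manip.get_t(), viewer.calibration('wrist')['T_tool_cam'])
E
```

```text
top 493 [0.47786358 0.01402299 0.07902873] 20.994890185838848
top 874 [0.48547095 0.01525513 0.1071242 ] 17.431938041047157
top 851 [0.4854703  0.0152555  0.10712559] 7.0922607085128755
0 [-0.7  -0.08  0.6   1.84  0.05  1.37  0.  ]
1.5707963267948966 [-0.57 -0.07  0.48  1.83  0.03  1.37  1.59]
-1.5707963267948966 [-0.87 -0.11  0.76  1.84  0.08  1.38 -1.6 ]
wrist 2118 [0.4846693  0.01396475 0.10606195] 6.989263546261568
wrist 2121 [0.48450921 0.01394732 0.10594259] 7.514105822198207
wrist 2122 [0.48449022 0.01394277 0.1056498 ] 7.696342637975032
3.6417 [[-6.16261007e-04 -9.61720710e-01 -2.74030831e-01  6.87920432e-02]
 [ 9.99999565e-01 -4.00783888e-04 -8.42308774e-04 -2.31146122e-04]
 [ 7.00238650e-04 -2.74031231e-01  9.61720538e-01  3.15433811e-02]
 [ 0.00000000e+00  0.00000000e+00  0.00000000e+00  1.00000000e+00]]
```

View pics/w1.png

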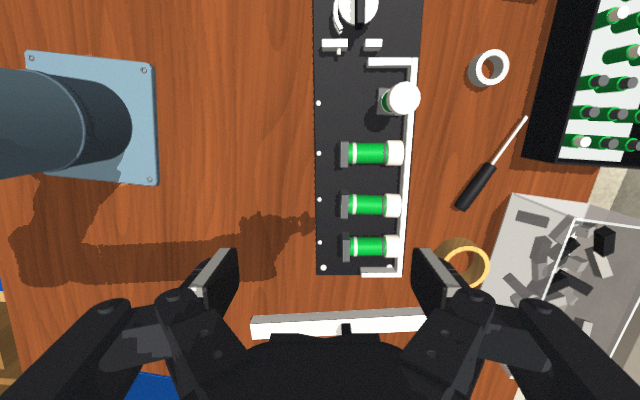

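The wrist view shows the rack, with green bodies at rows 153, 205 and 246, column ~368. The standing injector is at (403,98) and the cam at (358,8). The top and wrist rack fits agree to about 1 mm. Next: measure the injectors and check tilt reachability.

```bash
cat >> h.py <<'E'
G=np.array([.4848,.0143,.106]); TH=G[2]
RR=np.array([[np.cos(TH),-np.sin(TH),0],[np.sin(TH),np.cos(TH),0],[0,0,1]])
def to_rack(W): return (W-np.array([G[0],G[1],0]))@RR
def to_world(p): return RR@np.array(p,float)+np.array([G[0],G[1],0])
def Rtool(tilt,flip=False,yaw=0):
    """closing along rack y, fingers pointing down, leaned by tilt toward rack +x"""
    return Rdown(TH+yaw-np.pi/2,-tilt) if flip else Rdown(TH+yaw+np.pi/2,tilt)
def greens(im,W):
    """green bodies on the rack: list of (rack pts stats)"""
    hsv=cv2.cvtColor(im,cv2.COLOR_RGB2HSV); q=to_rack(W)
    m=(hsv[:,:,0]>45)&(hsv[:,:,0]<80)&(hsv[:,:,1]>120)&(hsv[:,:,2]>60)&(abs(q[:,:,0]-.02)<.12)&(q[:,:,1]>-.3)&(q[:,:,1]<.2)
    n,l=cv2.connectedComponents(m.astype(np.uint8)); out=[]
    for i in range(1,n):
        p=q[l==i]
        if len(p)<25: continue
        out.append((len(p),)+tuple(np.round(np.percentile(p,k,0)*1000,0) for k in (3,50,97)))
    return out
E
python3 - <<'E'
from h import *
W=np.load('w1W.npy'); im=np.ascontiguousarray(cv2.imread('pics/w1.png')[:,:,::-1])
for o in greens(im,W): print(o)
W=np.load('topW.npy'); im=np.ascontiguousarray(cv2.imread('pics/top.png')[:,:,::-1])
for o in greens(im,W): print('top',o)
for fl in (0,1):
  for y in (-.2,-.02):
    for t in (-50,-40,-30,-20,-10,0,30,40,50,60,70,80,90):
        R=Rtool(np.radians(t),fl)
        row=[]
        for p in ([.035,y,.036],[.035,y,.15],[.035,y,.08]):
            j=manip.solve_ik(list(to_world(p)-.155*R[:,2]),R2q(R)); row.append(None if j is None else np.round(j,1).tolist())
        print(fl,y,t,[r is not None for r in row],row[2] or row[0])
E
```

```text
(55, array([26., 55., 41.]), array([27., 66., 53.]), array([36., 79., 69.]))
(75, array([-27., -36.,  17.]), array([-24., -15.,  49.]), array([-21.,   1.,  52.]))
(559, array([-12., -37.,  11.]), array([  9., -14.,  48.]), array([31.,  1., 52.]))
(38, array([ 36., -31.,  40.]), array([ 38., -14.,  49.]), array([39.,  1., 51.]))
(73, array([ -25., -122.,   35.]), array([ -22., -104.,   49.]), array([-19., -91.,  54.]))
(495, array([ -10., -137.,   12.]), array([  12., -105.,   49.]), array([ 33., -92.,  52.]))
(29, array([  38., -124.,   40.]), array([  40., -109.,   49.]), array([ 41., -95.,  52.]))
(73, array([ -20., -209.,   35.]), array([ -17., -187.,   48.]), array([ -14., -176.,   52.]))
(455, array([  -5., -225.,   11.]), array([  17., -187.,   48.]), array([  38., -176.,   52.]))
(31, array([  43., -202.,   38.]), array([  44., -187.,   49.]), array([  46., -177.,   51.]))
top (188, array([  -1., -207.,   36.]), array([  17., -190.,   48.]), array([  37., -177.,   54.]))
top (178, array([  -5., -124.,   39.]), array([  12., -108.,   48.]), array([ 31., -93.,  53.]))
top (183, 
[... 2612 characters left out ...]
0.6, 1.3, -0.4, 1.7, -1.2]
1 -0.02 -40 [True, True, True] [-0.5, 1.1, 0.6, 1.4, -0.4, 1.5, -1.2]
1 -0.02 -30 [True, True, True] [-0.5, 1.0, 0.6, 1.6, -0.4, 1.3, -1.2]
1 -0.02 -20 [True, True, True] [-0.5, 0.8, 0.6, 1.7, -0.5, 1.1, -1.1]
1 -0.02 -10 [True, True, True] [-0.5, 0.7, 0.6, 1.9, -0.5, 0.9, -1.1]
1 -0.02 0 [True, True, True] [-0.5, 0.7, 0.6, 2.0, -0.6, 0.6, -1.0]
1 -0.02 30 [True, True, True] [0.4, 0.6, -0.5, 2.3, 2.4, 0.3, 2.5]
1 -0.02 40 [False, False, False] None
1 -0.02 50 [False, False, False] None
1 -0.02 60 [False, False, False] None
1 -0.02 70 [False, False, False] None
1 -0.02 80 [False, False, False] None
1 -0.02 90 [True, False, False] [0.9, 1.7, -0.6, 2.3, 4.0, 1.7, 2.6]
```

```bash
python3 - <<'E'
from h import *
# chained reach: step the tilt up along one branch, by continuity of solve_ik near a seed is only from present joints -> report jump vs tilt
for y in (-.19,-.105,-.015,-.23,.03):
  for az in (0,30,60,90,-30,-60,-90):   # direction fingers lean after turning about vertical
    s=''
    for t in (10,15,20,25,30,40,50):
      for fl in (0,1):
        R=Rtool(np.radians(t),fl,np.radians(az))
        j=manip.solve_ik(list(to_world([.035,y,.085])-.155*R[:,2]),R2q(R))
        s+=f'{t}{"f" if fl else ""}:{"-" if j is None else "%.1f/%.1f/%.1f"%(j[0],j[4],j[5])} '
    print(y,az,s)
E
```

```text
-0.19 0 10:0.0/-0.5/0.4 10f:-0.1/-0.8/0.5 15:0.2/-0.6/0.3 15f:-0.1/-1.0/0.4 20:0.8/0.7/0.2 20f:0.0/-1.2/0.4 25:0.9/1.3/0.2 25f:0.9/1.3/0.2 30:1.1/1.8/0.3 30f:1.2/1.8/0.4 40:1.3/2.4/0.4 40f:1.0/3.0/0.3 50:1.4/2.8/0.6 50f:1.2/3.1/0.5 
-0.19 30 10:1.1/1.0/0.8 10f:-0.0/-0.7/0.6 15:1.1/0.9/0.7 15f:0.1/-0.8/0.6 20:1.2/0.9/0.6 20f:0.1/-1.0/0.6 25:1.2/0.9/0.5 25f:0.2/-1.2/0.6 30:1.3/0.9/0.4 30f:0.5/-1.2/0.5 40:1.4/0.8/0.3 40f:0.9/-1.2/0.4 50:1.2/-1.2/0.4 50f:1.2/-1.2/0.3 
-0.19 60 10:-0.4/-1.2/1.1 10f:0.0/-0.7/0.7 15:-0.3/-1.3/1.2 15f:0.1/-0.8/0.8 20:-0.2/-1.2/1.1 20f:0.2/-0.8/0.8 25:-0.2/-1.3/1.2 25f:0.2/-0.9/0.9 30:-0.0/-1.2/1.1 30f:0.3/-1.0/0.9 40:0.2/-1.2/1.2 40f:0.4/-1.1/1.1 50:0.4/-1.2/1.3 50f:0.4/-1.2/1.2 
-0.19 90 10:-0.4/-1.1/1.2 10f:-0.0/-0.6/0.8 15:-0.3/-1.2/1.3 15f:0.0/-0.7/0.9 20:-0.3/-1.2/1.4 20f:0.1/-0.7/1.0 25:-0.2/-1.2/1.5 25f:0.1/-0.8/1.1 30:-0.2/-1.2/1.6 30f:0.1/-0.8/1.2 40:-0.1/-1.3/1.8 40f:0.2/-0.9/1.4 50:0.0/-1.2/1.8 50f:0.2/-1.0/1.6 
-0.19 -30 10:-0.1/-0.5/0.4 10f:-0.3/-0.9/0.5 15:-0.1/-0.4/0.3 15f:-0.3/-1.0/0.4 20:0.3/0.9/0.2 20f:-0.2/-1.1/0.2 25:0.6/1.6/0.4 25f:- 30:
[... 6376 characters left out ...]
0 10:-0.6/-0.3/0.4 10f:-0.7/-0.5/0.4 15:-0.6/-0.2/0.3 15f:-0.7/-0.5/0.3 20:-0.3/1.0/0.3 20f:-0.9/-1.1/0.2 25:-0.5/1.4/0.2 25f:-0.2/1.5/0.4 30:0.1/1.7/0.7 30f:-0.7/1.9/0.2 40:0.1/1.9/1.0 40f:-0.2/2.0/0.8 50:- 50f:- 
0.03 -60 10:-0.7/-0.2/0.5 10f:-0.7/-0.4/0.5 15:-0.7/-0.1/0.4 15f:-0.8/-0.3/0.4 20:-0.8/0.1/0.4 20f:-1.2/-1.0/0.5 25:-0.9/0.3/0.3 25f:-1.2/-0.9/0.5 30:-0.9/0.6/0.4 30f:0.3/1.5/1.3 40:-1.0/1.0/0.5 40f:-0.0/1.5/1.2 50:-1.0/1.2/0.6 50f:-0.2/1.5/1.3 
0.03 -90 10:-0.7/-0.2/0.6 10f:0.5/1.1/1.1 15:-0.7/-0.1/0.6 15f:0.4/1.1/1.2 20:-0.8/0.0/0.6 20f:-0.6/0.3/0.7 25:-0.8/0.2/0.7 25f:-0.7/0.4/0.7 30:-0.8/0.3/0.7 30f:-0.7/0.4/0.8 40:-0.9/0.5/0.8 40f:-0.8/0.6/0.9 50:-0.9/0.6/1.0 50f:-0.8/0.7/1.0
```

```bash
cat >> h.py <<'E'
def measure(im,W):
    """lying injectors: list of dict(mid (rack), yaw, n) from the green bodies"""
    hsv=cv2.cvtColor(im,cv2.COLOR_RGB2HSV); q=to_rack(W)
    m=(hsv[:,:,0]>42)&(hsv[:,:,0]<85)&(hsv[:,:,1]>100)&(hsv[:,:,2]>50)&(abs(q[:,:,0]-.02)<.15)&(abs(q[:,:,1]+.05)<.27)
    mc=cv2.morphologyEx(m.astype(np.uint8),cv2.MORPH_CLOSE,np.ones((7,7)))
    n,l=cv2.connectedComponents(mc); out=[]
    for i in range(1,n):
        p=q[(l==i)&m]; p=p[(p[:,2]>.036)&(p[:,2]<.062)]
        if len(p)<60: continue
        c=p.mean(0); 
        for _ in range(3):
            k=abs((p-c)[:,1])<.025; _,_,V=np.linalg.svd(p[k][:,:2]-p[k][:,:2].mean(0),full_matrices=False)
            c=p[k].mean(0)
        a=V[0]*np.sign(V[0,0]); s=(p[:,:2]-c[:2])@a; lo,hi=np.percentile(s,[1,99]); top=p[:,2]>np.percentile(p[:,2],50)
        e=np.array([-a[1],a[0]]); mid=c[:2]+a*(lo+hi)/2+e*np.median((p[top][:,:2]-c[:2])@e)
        out.append(dict(mid=mid,yaw=float(np.arctan2(a[1],a[0])),len=float(hi-lo),n=len(p)))
    return sorted(out,key=lambda o:-o['mid'][1])
def up(gp,R): return list(np.array(gp)-.155*R[:,2])
def stand(inj,ydst,xdst=.035,up_at=.064,t0=-40):
    a=inj['yaw']; ax=np.array([np.cos(a),np.sin(a),0])
    mid=np.array([*inj['mid'],.034]); orig=mid-.048*ax; gp=orig+up_at*ax+[0,0,.004]
    Rg=Rtool(np.radians(t0),True,a); q=R2q(Rg); g=to_world(gp)
    manip.move_gripper(.062)
    manip.move_to(up(g+[0,0,.13]-.03*Rg[:,2],Rg),q)
    manip.move_straight(up(g-.05*Rg[:,2],Rg),rate=.25)
    manip.move_straight(up(g,Rg),rate=.1)
    f0=np.array(manip.get_ft_force()); manip.move_gripper(.02)
    print('grip',manip.get_opening(),manip.get_finger_force(),manip.get_t())
    manip.move_straight(up(g+[0,0,.15],Rg),rate=.2)
    print('lift',manip.get_opening(),np.array(manip.get_ft_force())-f0)
    Rp=Rtool(np.radians(90+t0),True,np.pi/2)
    rel=Rg.T@(RR@(gp-orig)); gd=to_world([xdst,ydst,.0135])+Rp@rel
    manip.move_to(up(gd+[0,0,.09],Rp),R2q(Rp))
    print('hover',manip.get_opening(),manip.get_t(),'axis up',(Rp@Rg.T@RR@ax)[2])
    return gd,Rp
def release(gd,Rp):
    f0=np.array(manip.get_ft_force())
    manip.move_straight(up(gd,Rp),rate=.08)
    print('down dF',np.array(manip.get_ft_force())-f0,manip.get_opening())
    manip.move_gripper(.062); manip.wait(.2)
    manip.move_straight(up(gd-.08*Rp[:,2],Rp),rate=.15)
E
python3 - <<'E'
from h import *
im,d,W=shot('wrist'); L=measure(im,W); print(L)
im,d,W=shot('top'); print(measure(im,W))
gd,Rp=stand(L[0],-.0145)
im,d,W=shot('scene'); save('s1',im)
E
```

```text
[{'mid': array([ 0.0059491 , -0.01616152]), 'yaw': -0.0010388844917941318, 'len': 0.065252507732269, 'n': 652}, {'mid': array([ 0.00821093, -0.10923503]), 'yaw': -0.04002456577057402, 'len': 0.06574520516918003, 'n': 576}, {'mid': array([ 0.01247429, -0.19244339]), 'yaw': -0.0031749656836491244, 'len': 0.06561117515587228, 'n': 505}]
[{'mid': array([ 0.00759321, -0.00553083]), 'yaw': -0.003426770207714159, 'len': 0.045864120848645405, 'n': 63}]
grip 0.03450788910137953 61.12340725958347 6.9083
lift 0.03444705620826009 [-1.08995348 -0.38026965 -3.21272894]
hover 0.034487652712779544 9.7 axis up 0.9999999999999999
```

View pics/s1.png

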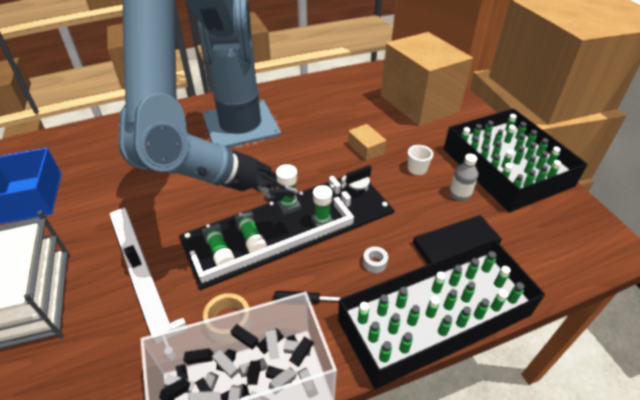

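The injector is held upright over its place, at (287,185). I'll release it and go on with the next one.

```bash
cat > n.py <<'E'
from h import *
def view():
    manip.move_to([.42,-.02,.58],R2q(Rdown(TH))); im,d,W=shot('wrist'); return im,W
E
python3 - <<'E'
from n import *
Rp=Rtool(np.radians(50),True,np.pi/2)
p=np.array(manip.get_tcp_pos()); gd=p+.155*Rp[:,2]-[0,0,.09]
release(gd,Rp)
im,W=view(); L=measure(im,W); print(L); save('w2',im)
E
```

```text
down dF [-0.22838899 -0.33168356 -1.19664702] 0.034611882070514424
[{'mid': array([ 0.00848122, -0.10902116]), 'yaw': -0.029215552968842966, 'len': 0.06617604641060565, 'n': 578}, {'mid': array([ 0.01180349, -0.19226991]), 'yaw': 0.050774507497146064, 'len': 0.06469227831895757, 'n': 493}]
```

View pics/w2.png

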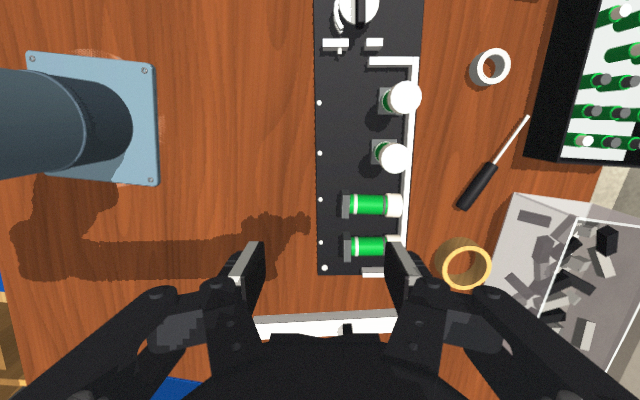

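The first injector stands at (393,158) beside the other at (405,98). Now the other two, with a look in between.

```bash
python3 - <<'E'
from n import *
im,d,W=shot('wrist')
for k,y in enumerate((-.107,-.19)):
    L=[o for o in measure(im,W)]; print(L)
    o=L[0]; 
    if abs(o['yaw'])<.09: o['yaw']=0.
    o['mid'][1]+=.002
    gd,Rp=stand(o,y); 
    if not .033<manip.get_opening()<.038: print('grip?'); break
    release(gd,Rp)
    im,W=view()
    print(manip.get_t())
print(measure(im,W))
save('w3',im)
E
```

```text
[{'mid': array([ 0.00822141, -0.10887012]), 'yaw': -0.030144541672346672, 'len': 0.0660143592269716, 'n': 583}, {'mid': array([ 0.01127106, -0.19286803]), 'yaw': 0.02028144491352278, 'len': 0.06443214534322984, 'n': 489}]
grip 0.03463346992956269 59.885931462049484 16.6917
lift 0.03452503550870483 [ 0.41419298 -0.70875666 -2.36120751]
hover 0.03432406205619244 19.4333 axis up 1.0
down dF [-0.35415374  1.78663482  1.0563243 ] 0.03446005479248081
23.325
[{'mid': array([ 0.01158442, -0.19291172]), 'yaw': 0.014293299793871372, 'len': 0.06379645667145432, 'n': 489}]
grip 0.03462510104231075 60.313318222761154 26.525
lift 0.034327907316989925 [-1.45826918 -0.50280833 -1.88313264]
hover 0.034317925682742265 29.1167 axis up 1.0
down dF [-0.17221636 -0.27014498 -0.15016499] 0.034451064963276566
33.15
[{'mid': array([ 0.02695673, -0.17766584]), 'yaw': 0.6125928119220797, 'len': 0.031775820207014596, 'n': 77}]
```

View pics/w3.png

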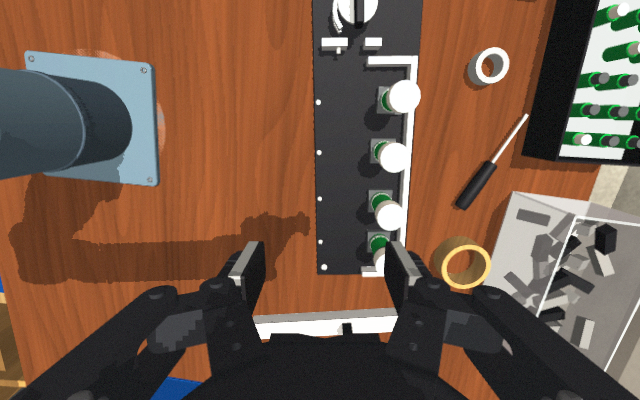

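All four injectors stand in the lane, with caps at rows 98, 158, 215 and 258. Next, locate the bar.

```bash
cat >> n.py <<'E'
def findbar(im,W,c0,ang0,zb=0.0):
    """bar pose from a cloud: post centre xy, yaw of the bar's y axis; zb = height of underside"""
    hsv=cv2.cvtColor(im,cv2.COLOR_RGB2HSV); c0=np.array(c0)
    a=np.array([np.cos(ang0),np.sin(ang0)]); c=c0.copy()
    near=np.abs(W[:,:,:2]-c0).max(2)<.32
    m=near&(abs(W[:,:,2]-zb-.030)<.007)&(hsv[:,:,1]<60)&(hsv[:,:,2]>90)
    P=W[m][:,:2]
    for it in range(10):
        e=np.array([-a[1],a[0]]); d=(P-c)@e; s=(P-c)@a
        k=(abs(d)<(.05 if it<2 else .021))&(abs(s)<(.25 if it<2 else .185))
        Q=P[k]; 
        # centre line: mid of the edges in slices along the bar
        s=(Q-c)@a; d=(Q-c)@e; xs=[];ys=[]
        for b in np.arange(-.18,.18,.02):
            q=d[(s>=b)&(s<b+.02)]
            if len(q)>20:
                lo,hi=np.percentile(q,[3,97])
                if hi-lo>.025: xs.append(b+.01); ys.append((lo+hi)/2)
        f=np.polyfit(xs,ys,1); c=c+e*f[1]; an=np.arctan2(a[1],a[0])+np.arctan(f[0]); a=np.array([np.cos(an),np.sin(an)])
    s=(P-c)@a; d=(P-c)@np.array([-a[1],a[0]]); k=abs(d)<.018; ends=np.percentile(s[k],[.3,99.7])
    mp=near&(abs(W[:,:,2]-zb-.085)<.008)&(hsv[:,:,2]<90); mp&=(np.linalg.norm(W[:,:,:2]-c,axis=2)<.12)
    T=W[mp]; post=(T[:,:2].min(0)+T[:,:2].max(0))/2 if len(T) else None
    return dict(c=c,yaw=an,ends=ends,ends_mid=c+a*ends.mean(),post=post,npost=len(T),postz=np.median(T[:,2]) if len(T) else None,width=np.ptp(np.percentile(d[k],[2,98])))
E
python3 - <<'E'
from n import *
manip.move_to([.44,-.25,.58],R2q(Rdown(.1)))
im,d,W=shot('wrist'); save('b1',im); np.save('b1W.npy',W)
b=findbar(im,W,(.5,-.36),.25); print(b)
T=np.load('topW.npy'); ti=np.ascontiguousarray(cv2.imread('pics/top.png')[:,:,::-1]); print(findbar(ti,T,(.5,-.36),.25))
print(manip.get_t())
E
```

```text
{'c': array([ 0.50215255, -0.36843907]), 'yaw': np.float64(0.1715908835746497), 'ends': array([-0.2016901,  0.2851499]), 'ends_mid': array([ 0.54326962, -0.36131368]), 'post': array([ 0.50304945, -0.3680482 ]), 'npost': 148, 'postz': np.float64(0.08387445059477333), 'width': np.float64(0.03456855291304878)}
{'c': array([ 0.50200377, -0.36776721]), 'yaw': np.float64(0.1745661722705765), 'ends': array([-0.20145305,  0.28433089]), 'ends_mid': array([ 0.5428129 , -0.36057006]), 'post': array([ 0.5023037 , -0.36821055]), 'npost': 62, 'postz': np.float64(0.08361384976447725), 'width': np.float64(0.03478590976570671)}
34.1167
```

View pics/b1.png

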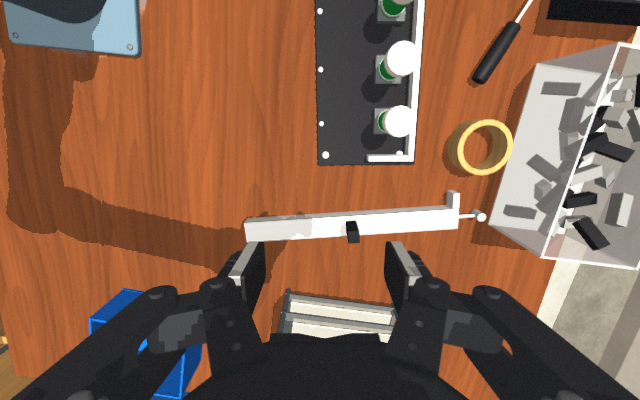

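The bar is found consistently by both cameras: post at (352,232) in the image, bolt head at (482,217) next to the bin. Next: grasp the post, lift, and carry it over the rack.

```bash
python3 - <<'E'
from n import *
yaw=.173; c=np.array([.5028,-.368]); 
R=Rdown(yaw); g=np.array([*c,.070])
Rf=Rtool(0); gf=to_world([-.027,-.088,.012+.070])
for p,r in ((g,R),(g+[0,0,.2],R),(gf+[0,0,.2],Rf),(gf,Rf)):
    j=manip.solve_ik(up(p,r),R2q(r)); print(None if j is None else np.round(j,2))
manip.move_gripper(.05)
manip.move_to(up(g+[0,0,.08],R),R2q(R))
manip.move_straight(up(g,R),rate=.1)
f0=np.array(manip.get_ft_force()); manip.move_gripper(.005); print('grip',manip.get_opening(),manip.get_finger_force())
manip.move_straight(up(g+[0,0,.2],R),rate=.15)
print('lift',manip.get_opening(),np.array(manip.get_ft_force())-f0,manip.get_torque(),manip.get_t())
im,d,W=shot('scene'); save('s2',im); im,d,W=shot('top'); print(findbar(im,W,c,yaw,.2))
E
```

```text
[ 1.05  0.85 -0.73  1.69  0.7   0.88  0.2 ]
[ 1.16  0.63 -0.9   1.56  0.52  1.21  0.34]
[ 0.94  0.37 -1.07  1.91  0.37  1.07  1.4 ]
[ 0.73  0.69 -0.84  2.07  0.78  0.74  1.06]
grip 0.01932380389579976 60.06910443305969
lift 0.019094985980206126 [ 0.09559487 -0.44589777 -4.72964558] [-0.03428874  0.04796517 -0.00540363] 38.3667
{'c': array([ 0.50267423, -0.36728067]), 'yaw': np.float64(0.17322504417529105), 'ends': array([-0.20295932,  0.24999041]), 'ends_mid': array([ 0.52583784, -0.36322753]), 'post': array([ 0.50105579, -0.36690825]), 'npost': 148, 'postz': np.float64(0.28198496416862195), 'width': np.float64(0.03477981124032392)}
```

View pics/s2.png

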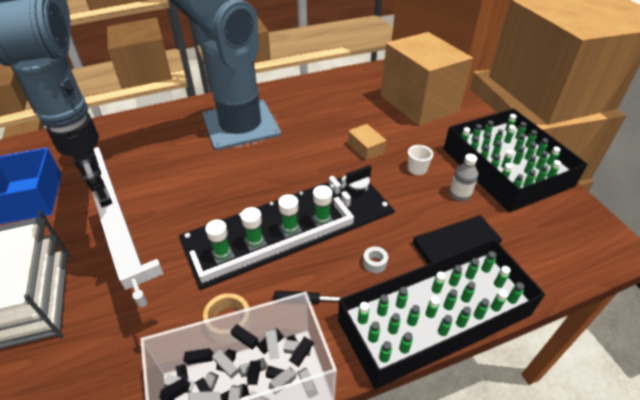

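The bar is held level and all injectors stand. Carry it over the rack and check alignment above the fence.

```bash
python3 - <<'E'
from n import *
Rf=Rtool(0); gf=to_world([-.027,-.088,.082])
m=(np.array([.5028,-.368,0])+gf)/2; m[2]=.27; Rm=Rdown((.173+TH+np.pi/2)/2)
manip.move_to(up(m,Rm),R2q(Rm))
manip.move_to(up(gf+[0,0,.15],Rf),R2q(Rf))
print(manip.get_opening(),manip.get_t())
manip.move_straight(up(gf+[0,0,.05],Rf),rate=.12)
im,d,W=shot('top'); cv2.imwrite('pics/t3.png',cv2.resize(im[150:280,220:440],(800,473),interpolation=cv2.INTER_CUBIC)[:,:,::-1])
gp=np.array(manip.get_tcp_pos())+.155*Rf[:,2]
try:
    b=findbar(im,W,gp[:2],TH+np.pi/2,.062); print(b,'rack c',to_rack(np.array([*b['c'],0])),'yaw err',b['yaw']-TH-np.pi/2)
except Exception as e: print('no bar',e)
print('gp rack',to_rack(gp),manip.get_t(),manip.get_opening())
i2,d,W2=shot('scene'); cv2.imwrite('pics/s3.png',cv2.resize(i2[120:300,160:420],(780,540),interpolation=cv2.INTER_CUBIC)[:,:,::-1])
np.save('s3W.npy',W2); save('s3f',i2)
E
```

```text
0.019346522574157327 39.7667
{'c': array([ 0.46712407, -0.07613462]), 'yaw': np.float64(1.6626932864657757), 'ends': array([0.01259561, 0.31250729]), 'ends_mid': array([0.45220711, 0.08573093]), 'post': None, 'npost': 0, 'postz': None, 'width': np.float64(0.03466262016780708)} rack c [-0.02714484 -0.08805689  0.        ] yaw err -0.014103040329120908
gp rack [-0.02654742 -0.08806111  0.13270865] 40.8 0.01948774295733052
```

View pics/t3.png

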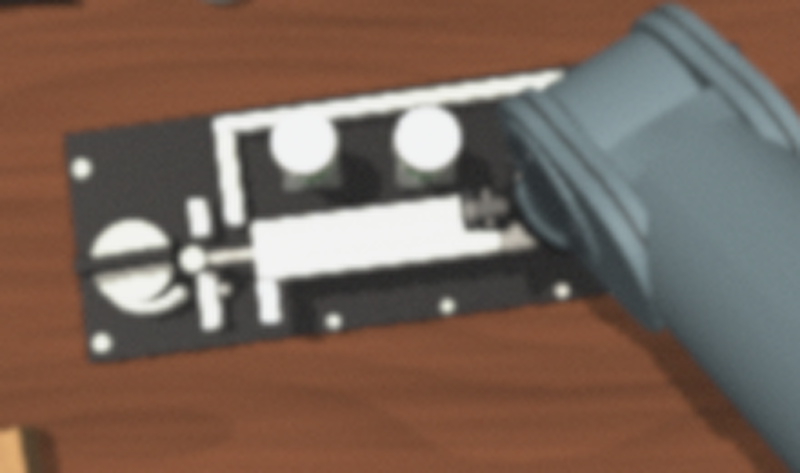

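View pics/s3.png

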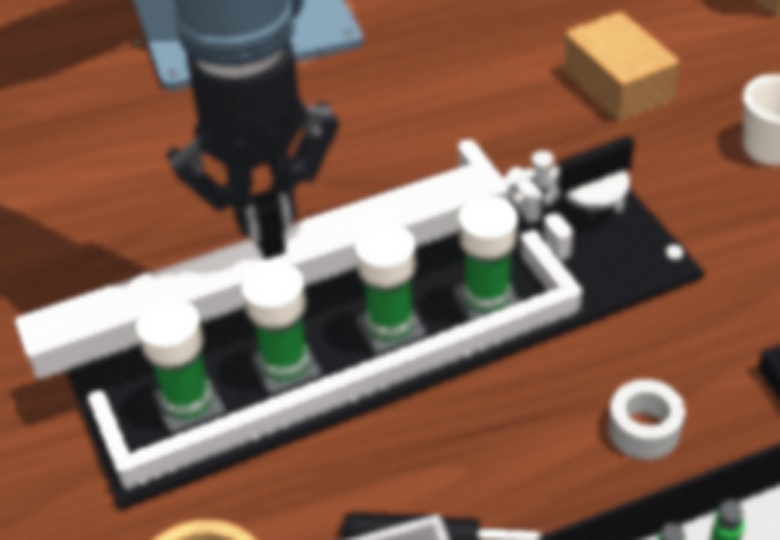

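In the top view, the bolt head at (192,258) sits over the slot between the cheeks at (200,215) and (210,300), and the bar is nearly parallel. Lower it, slide toward the fence, then push against the end walls while watching force.

```bash
python3 - <<'E'
from n import *
Rf=Rtool(0,yaw=.010); q=R2q(Rf)
F=lambda: RR.T@np.array(manip.get_ft_force())
def at(x,y,z,rate=.05): manip.move_straight(up(to_world([x,y,z+.070]),Rf),q,rate=rate)
at(-.027,-.088,.062)
f0=F(); print('f0',f0)
for z in (.03,.02,.0165,.0145):
    at(-.027,-.088,z); d=F()-f0; print('z',z,np.round(d,1))
    if d[2]>4: break
zz=z
for y in (-.078,-.070,-.063):
    at(-.027,y,zz); d=F()-f0; print('y',y,np.round(d,1))
    if abs(d[1])>8: break
x=-.027
while x<-.013:
    x+=.001; at(x,y,zz,.03); d=F()-f0
    if abs(d[0])>7: break
print('x',x,np.round(d,1),np.array(to_rack(np.array(manip.get_tcp_pos()))), manip.get_opening(), manip.get_t())
np.save('st.npy',[x,y,zz])
im,_,W=shot('top'); cv2.imwrite('pics/t4.png',cv2.resize(im[150:280,220:440],(800,473),interpolation=cv2.INTER_CUBIC)[:,:,::-1])
E
```

```text
f0 [-0.3863063   0.7225731  -4.29564636]
z 0.03 [-0.9 -7.4 12.8]
y -0.078 [  0.1 -13.6  11.9]
x -0.012999999999999987 [-7.4  2.7  4. ] [-0.01426593 -0.07780927  0.25454143] 0.01898341942605469 45.7417
```

View pics/t4.png

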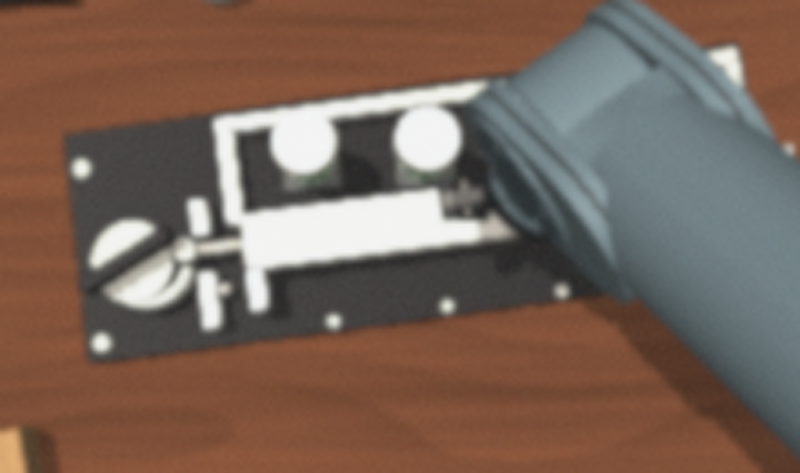

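The front offset was too large: the head caught on the front cheek and then nudged the cam wing, which is now turned about 0.4 rad. To mend it, I'll raise the bar, re-measure it, lay it short of the hook (head inside the slot), reset the cam, then slide the bar in.

```bash
cat >> n.py <<'E'
F=lambda: RR.T@np.array(manip.get_ft_force())
def at(x,y,z,rate=.05,yaw=0.0,h=.070):
    R=Rtool(0,yaw=yaw); manip.move_straight(up(to_world([x,y,z+h]),R),R2q(R),rate=rate)
def barrack(zb,gp):
    im,_,W=shot('top'); b=findbar(im,W,gp[:2],TH+np.pi/2,zb)
    hs=to_rack(W); m=(abs(hs[:,:,2]-zb-.030)<.006)&(hs[:,:,1]>.10)&(hs[:,:,1]<.22)
    return to_rack(np.array([*b['c'],0]))[:2],b['yaw']-TH-np.pi/2,b['ends'],im
E
python3 - <<'E'
from n import *
p=to_rack(np.array(manip.get_tcp_pos())); print(p)
at(p[0],-.078,.05,yaw=.01); at(-.020,-.095,.062,yaw=.01,rate=.1)
gp=np.array(manip.get_tcp_pos()); c,y,e,im=barrack(.062,gp)
print('bar',c,y,e,'gp',to_rack(gp)[:2],F(),manip.get_torque(),manip.get_opening(),manip.get_t())
cv2.imwrite('pics/t5.png',cv2.resize(im[150:280,220:440],(800,473),interpolation=cv2.INTER_CUBIC)[:,:,::-1])
E
```

```text
[-0.01427304 -0.07781338  0.25456454]
bar [-0.019341   -0.09517438] 0.004826672393104525 [0.00951556 0.30829589] gp [-0.01985678 -0.09517382] [-0.24618741 -0.3204764  -3.72017813] [-0.02102595 -0.0158499  -0.02499559] 0.019390356585805745 46.7583
```

View pics/t5.png

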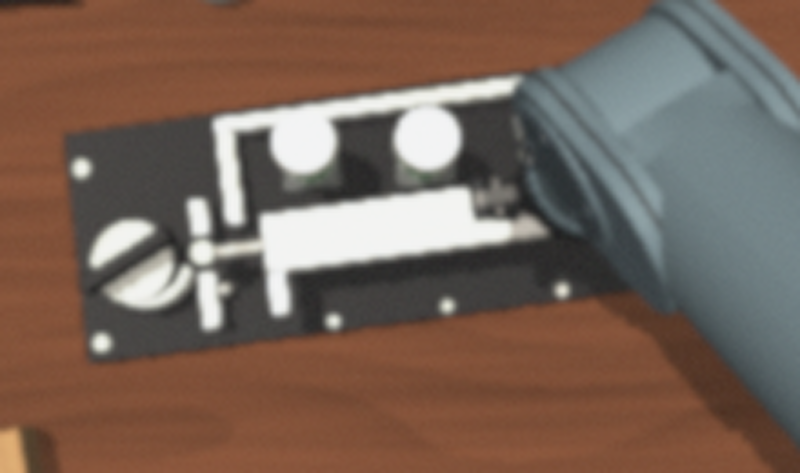

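The bar is still level and aligned in the grip, with its head over the slot at (203,252). Lower it here with contact checks.

```bash
python3 - <<'E'
from n import *
f0=F(); z=.062; ok=True
at(-.0215,-.095,z)
for z in (.045,.035,.025,.018,.015,.0135,.0125,.0115,.0105):
    at(-.0215,-.095,z); d=F()-f0
    print(z,np.round(d,1))
    if d[2]>3: break
tz=manip.get_tcp_pos()[2]; print('tcp z-> underside',tz-.155-.070,manip.get_opening(),manip.get_t())
if z<.016:
    manip.move_gripper(.045); at(-.0215,-.095,z+.1,rate=.15)
    manip.move_to([.42,-.02,.58],R2q(Rdown(TH))); 
    im,_,W=shot('wrist'); save('w4',im); np.save('w4W.npy',W)
    cv2.imwrite('pics/w4c.png',cv2.resize(im[0:300,220:520],(600,600),interpolation=cv2.INTER_CUBIC)[:,:,::-1])
E
```

```text
0.045 [ 0.4 -0.2 -1. ]
0.035 [-0.1  0.6 -0.7]
0.025 [-0.1  0.6 -0.5]
0.018 [ 0.2  0.9 -1.5]
0.015 [ 1.   0.7 -0.1]
0.0135 [ 1.   0.7 -0.2]
0.0125 [-0.6 -0.2  4.4]
tcp z-> underside 0.012754816031124744 0.019000050049244616 49.2417
```

View pics/w4c.png

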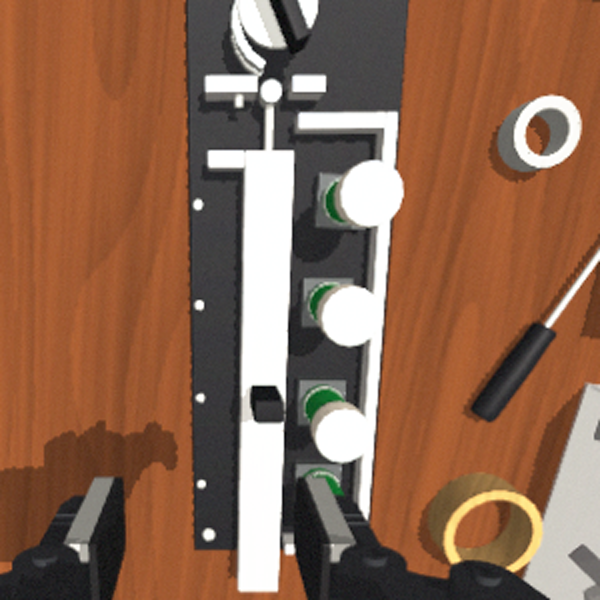

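The bar lies flat with its head in the slot at (271,92), and the wing is rotated, near (285,20). Measure the wing and turn the cam back.

```bash
cat >> n.py <<'E'
def wing(im,W):
    q=to_rack(W); hsv=cv2.cvtColor(im,cv2.COLOR_RGB2HSV)
    m=(abs(q[:,:,2]-.084)<.010)&(np.hypot(q[:,:,0]+.02,q[:,:,1]-.21)<.055)&(hsv[:,:,2]<110)
    p=q[m][:,:2]; r=cv2.minAreaRect((p*1000).astype(np.float32)); _,_,V=np.linalg.svd(p-p.mean(0),full_matrices=False)
    a=V[0]; ang=np.arctan2(-a[0],a[1])   # rotation of rack y
    return (ang+np.pi/2)%np.pi-np.pi/2, p.mean(0), len(p), r
E
python3 - <<'E'
from n import *
c=to_world([-.02,.21,.0])
manip.move_to([c[0]-.0,c[1]+.12,.45],R2q(Rdown(TH)))   # camera looks toward -tool x
im,_,W=shot('wrist'); print('wrist',wing(im,W)); save('w5',im)
im,_,W=shot('top'); print('top',wing(im,W))
for k in (0,np.pi):
  for a in np.arange(-.2,3.4,.3):
    R=Rtool(0,yaw=np.pi/2+a-k)   # closing across the wing when the cam is at a
    for z in (.076,):
        j=manip.solve_ik(up(to_world([-.02,.21,z]),R),R2q(R)); print(round(k),round(a,1),None if j is None else np.round(j,2))
E
```

```text
wrist (np.float64(0.4395994346038248), array([-0.0188237 ,  0.21301988]), 565, ((-18.804149627685547, 210.557861328125), (12.003995895385742, 73.74992370605469), 25.150836944580078))
top (np.float64(0.5199044448540842), array([-0.00884201,  0.18687783]), 42, ((-8.857102394104004, 188.5548858642578), (11.147499084472656, 27.129539489746094), 29.4051456451416))
0 -0.2 [ 0.34  1.02 -1.26  2.01  1.14  1.09  1.57]
0 0.1 [-1.22  0.78  0.9   2.09 -0.94  0.75 -2.64]
0 0.4 [-0.96  0.62  0.52  2.08 -0.55  0.58 -2.69]
0 0.7 [-0.84  0.58  0.36  2.07 -0.38  0.55 -2.55]
0 1.0 [-0.42  0.56 -0.16  2.05  0.17  0.55 -2.74]
0 1.3 [-0.14  0.61 -0.52  2.03  0.51  0.62 -2.74]
0 1.6 [-0.04  0.65 -0.65  2.02  0.63  0.67 -2.54]
0 1.9 [ 0.    0.67 -0.71  2.02  0.69  0.7  -2.29]
0 2.2 [ 0.05  0.7  -0.78  2.02  0.75  0.73 -2.03]
0 2.5 [ 0.09  0.73 -0.84  2.02  0.8   0.76 -1.77]
0 2.8 [ 0.13  0.75 -0.89  2.01  0.84  0.79 -1.51]
0 3.1 [ 0.17  0.78 -0.95  2.01  0.89  0.83 -1.24]
3 -0.2 [ 0.15  0.77 -0.92  2.01  0.87  0.81 -1.38]
3 0.1 [ 0.18  0.8  -0.97  2.01  0.91  0.85 -1.12]
3 0.4 [ 0.22  0.83 -1.03  2.01  0.96  0.89 -0.85]
3 0.7 [ 0.23  0.85 -1.05  2.01  0.98  0.91 -0.56]
3 1.0 [ 0.25  0.88 -1.09  2.01  1.01  0.94 -0.28]
3 1.3 [ 0.28  0.92 -1.15  2.01  1.06  0.99 -0.02]
3 1.6 [ 0.31  0.97 -1.2   2.01  1.1   1.04  0.26]
3 1.9 [ 0.32  0.98 -1.22  2.01  1.11  1.05  0.55]
3 2.2 [ 0.32  0.99 -1.23  2.01  1.12  1.07  0.84]
3 2.5 [ 0.33  1.01 -1.26  2.01  1.14  1.09  1.13]
3 2.8 [ 0.33  1.01 -1.25  2.01  1.14  1.09  1.43]
3 3.1 [ 0.34  1.03 -1.27  2.01  1.15  1.1   1.73]
```

View pics/w5.png

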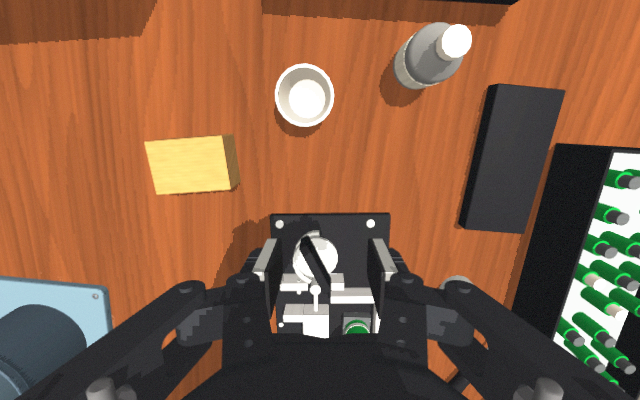

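Cam is at 0.44 rad (wing centre at about (315,258)), and a full half turn is reachable in one grip. Turn it back to about 0.05.

```bash
cat >> n.py <<'E'
CP=[-.0195,.2105,.077]
def camR(a): return Rtool(0,yaw=a-np.pi/2)
def cam_grab(a):
    R=camR(a); g=to_world(CP); manip.move_gripper(.035)
    manip.move_to(up(g+[0,0,.10],R),R2q(R)); manip.move_straight(up(g,R),rate=.1)
    f0=F(); manip.move_gripper(.0); print('cam grip',manip.get_opening(),manip.get_finger_force())
    return f0
def cam_turn(a0,a1,n,f0):
    g=to_world(CP)
    for a in np.linspace(a0,a1,n+1)[1:]:
        R=camR(a); manip.move_to(up(g,R),R2q(R)); print(round(a,2),np.round(F()-f0,1),np.round(manip.get_torque()[2],2),round(manip.get_opening(),4))
def cam_free(a):
    R=camR(a); g=to_world(CP); manip.move_gripper(.035); manip.move_straight(up(g+[0,0,.12],R),rate=.12)
E
python3 - <<'E'
from n import *
f0=cam_grab(.44); cam_turn(.44,.05,2,f0); cam_free(.05)
c=to_world([-.02,.21,.0]); manip.move_to([c[0],c[1]+.12,.45],R2q(Rdown(TH)))
im,_,W=shot('wrist'); print(wing(im,W),manip.get_t())
manip.move_to([.42,-.02,.58],R2q(Rdown(TH))); im,_,W=shot('wrist')
b=findbar(im,W,to_world([-.0215,-.095,0])[:2],TH+np.pi/2,.012); print(b,'rack',to_rack(np.array([*b['post'],0]))[:2],to_rack(np.array([*b['c'],0]))[:2],b['yaw']-TH-np.pi/2)
save('w6',im)
E
```

```text
cam grip 0.010911681301718653 60.14732837677002
0.24 [2.9 0.1 7.2] -0.02 0.0111
0.05 [3.3 0.3 7.9] -0.02 0.0111
(np.float64(0.05965196585784005), array([-0.01865165,  0.21335117]), 516, ((-18.790891647338867, 210.15469360351562), (11.970582008361816, 74.20832061767578), 3.3227264881134033)) 58.3583
{'c': array([ 0.47321455, -0.08243779]), 'yaw': np.float64(1.6703597896903226), 'ends': array([-0.20274454,  0.25592189]), 'ends_mid': array([ 0.47057166, -0.05598079]), 'post': array([ 0.47365259, -0.08206746]), 'npost': 170, 'postz': np.float64(0.09582475904786505), 'width': np.float64(0.03453676854293489)} rack [-0.02128068 -0.09464716] [-0.02175544 -0.09496906] -0.006436537104574036
```

Cam is back at 0.06 and the bar sits at (-21.5, -95) mm, square. Regrip and slide it in.

```bash
python3 - <<'E'
from n import *
x,y,z=-.0215,-.0949,.0125; yaw=-.003
R=Rtool(0,yaw=yaw); manip.move_gripper(.045)
manip.move_to(up(to_world([x,y,z+.15]),R),R2q(R)); at(x,y,z,yaw=yaw,rate=.1)
manip.move_gripper(.005); print('grip',manip.get_opening()); 
z=.0138; at(x,y,z,yaw=yaw,rate=.02); f0=F(); print(f0); stop=False
for yy in (-.085,-.076,-.070,-.066,-.0625):
    at(x,yy,z,yaw=0,rate=.04); d=F()-f0; print('y',yy,np.round(d,1))
    if np.hypot(d[1],d[0])>9: stop=True; break
while not stop and x<-.015:
    x+=.0007; at(x,yy,z,rate=.02); d=F()-f0
    if abs(d[0])>6: break
print('x',x,np.round(d,1),to_rack(np.array(manip.get_tcp_pos())))
while not stop and z>.009:
    z-=.0007; at(x,yy,z,rate=.02); d=F()-f0
    if d[2]>6: break
print('z',z,np.round(d,1),to_rack(np.array(manip.get_tcp_pos())),manip.get_opening(),manip.get_t())
if not stop:
    manip.move_gripper(.045); at(x,yy,z+.1,rate=.15)
    manip.move_to([.42,.0,.58],R2q(Rdown(TH))); im,_,W=shot('wrist'); save('w7',im)
    b=findbar(im,W,to_world([-.021,-.062,0])[:2],TH+np.pi/2,.012); print('rack',to_rack(np.array([*b['post'],0]))[:2],to_rack(np.array([*b['c'],0]))[:2],b['yaw']-TH-np.pi/2,b['ends'])
    print(wing(im,W))
    cv2.imwrite('pics/w7c.png',cv2.resize(im[0:300,220:520],(600,600),interpolation=cv2.INTER_CUBIC)[:,:,::-1])
E
```

```text
grip 0.018936769117886873
[-0.27919655  0.10823809 -4.67148392]
y -0.085 [ 0.2  0.8 -0.2]
y -0.076 [ 0.7 -0.5  0.5]
y -0.07 [ 0.4 -0.1  0.3]
y -0.066 [0.3 0.1 1.1]
y -0.0625 [ 0.4 -0.3  0. ]
x -0.014500000000000006 [-7.2 -1.1  4.6] [-0.01580417 -0.06246193  0.2384178 ]
z 0.0131 [-9.9 -2.5 13.9] [-0.01576395 -0.06231885  0.23830526] 0.01912110415346028 67.0333
rack [-0.01739263 -0.06211019] [-0.0172145  -0.06198888] 0.006601901471143146 [-0.20299527  0.24230585]
(np.float64(0.07661660040686646), array([-0.01914084,  0.19475692]), 318, ((-18.78888511657715, 195.5074005126953), (11.263113021850586, 47.943458557128906), 5.665815353393555))
```

View pics/w7c.png

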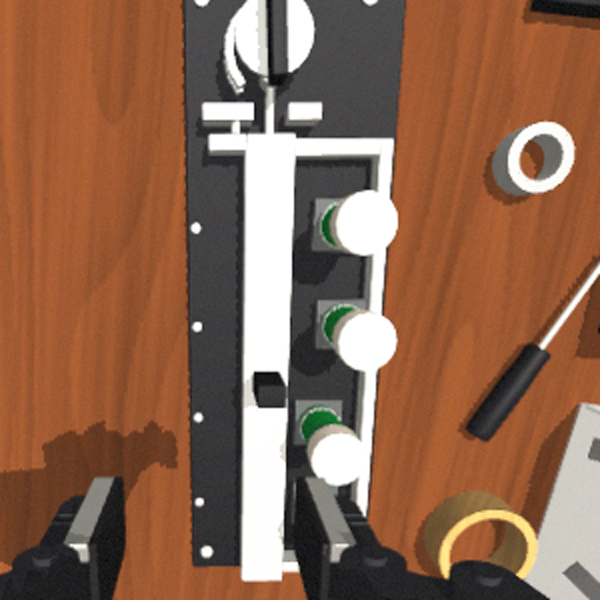

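The bar is seated at y ≈ -62 mm against the end walls, with its head under the disc at (270,90) and the injectors upright. Now turn the cam.

```bash
python3 - <<'E'
from n import *
f0=cam_grab(.06); cam_turn(.06,3.1,8,f0); cam_free(3.1)
c=to_world([-.02,.21,.0]); manip.move_to([c[0],c[1]+.12,.45],R2q(Rdown(TH)))
im,_,W=shot('wrist'); print(wing(im,W),manip.get_t())
manip.move_to([.42,.0,.58],R2q(Rdown(TH))); im,_,W=shot('wrist'); save('w8',im)
b=findbar(im,W,to_world([-.021,-.055,0])[:2],TH+np.pi/2,.012); print('rack',to_rack(np.array([*b['post'],0]))[:2],to_rack(np.array([*b['c'],0]))[:2],b['yaw']-TH-np.pi/2,b['ends'],b['postz'])
im,_,W=shot('scene'); cv2.imwrite('pics/s4.png',cv2.resize(im[120:300,160:420],(780,540),interpolation=cv2.INTER_CUBIC)[:,:,::-1])
E
```

```text
cam grip 0.010735741224282721 60.37175238132477
0.44 [ 2.1 -1.3  7.6] 0.05 0.0115
0.82 [ 1.9 -1.5  8.8] 0.05 0.0107
1.2 [ 0.7 -1.5  8.7] 0.08 0.0105
1.58 [ 1.4 -2.6  9.2] 0.12 0.0109
1.96 [ 1.4 -4.2  9.4] -0.14 0.0111
2.34 [-2.4 -3.9 13.3] -1.65 0.0111
2.72 [-3.9 -6.4 18.2] -4.11 0.011
3.1 [ 1.4 -0.7 -2.1] -1.48 0.0108
(np.float64(-0.18235864815178537), array([-0.01879053,  0.21407928]), 479, ((-19.148462295532227, 210.7802276611328), (73.78710174560547, 11.10611629486084), 79.46550750732422)) 79.6333
rack [-0.01749003 -0.0512522 ] [-0.01805425 -0.05498516] -0.004467930601640191 [-0.19968753  0.23951614] 0.09624551520413915
```

View pics/s4.png

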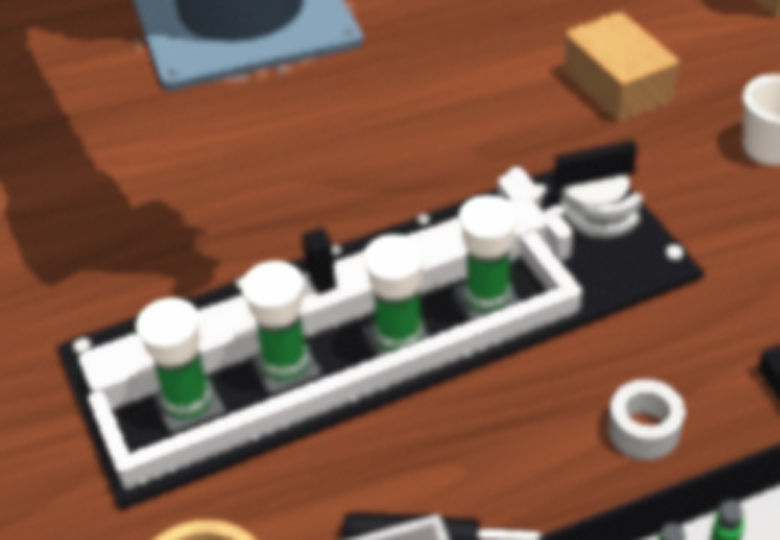

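Cam is at about 2.96 and the bar is home (y ≈ -51). That is marginal, so I'll regrip and turn slightly further.

```bash
python3 - <<'E'
from n import *
f0=cam_grab(2.96); cam_turn(2.96,3.11,2,f0); cam_free(3.11)
c=to_world([-.02,.21,.0]); manip.move_to([c[0],c[1]+.12,.45],R2q(Rdown(TH)))
im,_,W=shot('wrist'); print(wing(im,W),manip.get_t())
manip.move_to([.42,.0,.58],R2q(Rdown(TH))); im,_,W=shot('wrist'); save('w9',im)
b=findbar(im,W,to_world([-.021,-.055,0])[:2],TH+np.pi/2,.012); print('rack',to_rack(np.array([*b['post'],0]))[:2],b['yaw']-TH-np.pi/2)
cv2.imwrite('pics/w9c.png',cv2.resize(im[0:300,220:520],(600,600),interpolation=cv2.INTER_CUBIC)[:,:,::-1])
E
```

```text
cam grip 0.011136164969938174 59.770649671554565
3.04 [ 2.8 -2.   8.1] 0.34 0.0111
3.11 [ 3.1 -2.3  7.8] 0.28 0.0113
(np.float64(-0.011762850974057493), array([-0.01884638,  0.21395273]), 464, ((-18.73467254638672, 210.693115234375), (73.35151672363281, 10.51245403289795), 89.63375091552734)) 89.1417
rack [-0.01728134 -0.05184693] -0.0035926780599726538
```

View pics/w9c.png

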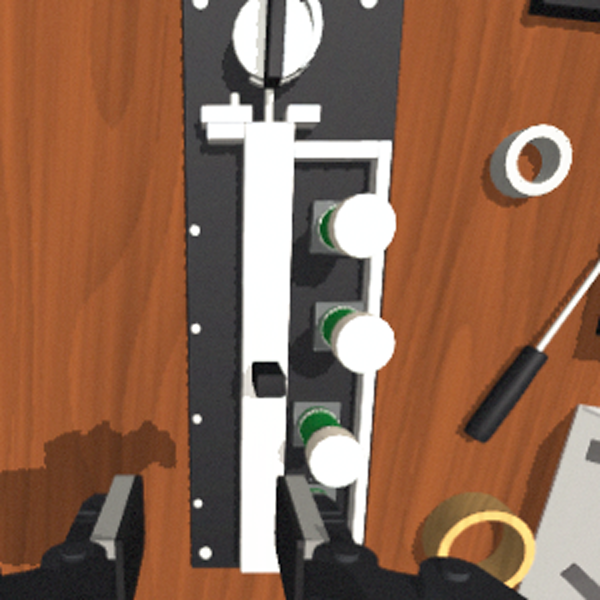

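The cam is at about 3.13 rad, the bar is tight against the fence, and all injectors are upright and shut in. Hand in.

```bash
python3 -c "
from h import *
print(order.job_done(), manip.get_t())"
```

```text
the job is handed in; nothing more can be done
the job is handed in; nothing more can be done
```

I handed the job in at about 89 s: all four injectors stand in the lane, the bar is home against the fence (y about -52 mm), and the cam is at about 3.13 rad. On the first try the bolt head caught the front cheek and turned the cam to about 0.44 rad, so I reset the cam before seating the bar; the hand-in call gave no verdict.

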